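# Clamp two kiln posts in the V-jig with the ratchet lever

### The arm

A 7-joint arm with a two-finger parallel gripper is mounted at the origin on the work surface. World frame = base frame: x ahead of the robot, y to its left, z up, the work surface at z = 0. Lengths are in m, angles in rad, forces in N, time in s.
With the tool pointing down it reaches from about 0.35 to 0.9 m from the base axis. Payload 8.1 kg.
Tool frame: the origin (TCP) lies between the finger pads; the fingertips stand 17 mm ahead of it and the grasp point (between the pads) lies 2 mm behind it; z points along the fingers, y is the direction in which the jaws open and shut (so a half turn about z gives the same grasp; the last joint's range is limited). The gripper opens to 92 mm and grips with 3 to 60 N. Pads are 19 mm wide; open, the fingers measure 130 mm over their backs; the gripper's body (75 mm by 190 mm) begins 47 mm behind the grasp point.
Start: joints at [-1.431, 0.434, 0.025, 1.573, -0.012, 1.134, -0.075], TCP at [0.15, 0.607, 0.244] pointing down, gripper open.
Joint ranges: [-2.62, 2.62], [-0.44, 2.09], [-1.27, 1.32], [0.08, 2.57], [-1.32, 4.46], [0.12, 2], [-2.74, 2.74]. Speed limits (rad/s): [2.22, 2.22, 3.01, 3.01, 3.14, 3.14, 3.14].

### API

Orientations are given as a rotation vector (axis times angle).
In Python, from cell import arm gives the robot as it stands. The module is installed in compiled form; this text tells all that it offers.
- The arm moves only by the shell command python3 -m crank 'ROWS' [FORCE]. ROWS is JSON, a list of rows, each a list of 5 numbers: the opening, from 0 (shut) to 1 (fully open), then the shift along the world's x, y, z normalised to -1 to 1, where 1 is 40 cm, then the turn about the world's z normalised to -1 to 1, where 1 is 60 degrees. In form: [[fingers, tx, ty, tz, twist], ...]. A call has exactly 8 rows; each row shifts and turns the commanded pose from where the row before left it; what a row does not reach is not made up. A row lasts 1/12 s, in which the tool goes at most 41.7 mm and 7.16 degrees, less where a joint would pass 70% of its speed; a pose out of reach is approached as far as the arm can. A call with a number of a shift or a turn outside -1 to 1 is refused whole. A call with a gripper value outside its range is refused whole. The fingers move at their own pace and stop on an object; FORCE is the grip in N (left out, the last holds). Time passes only in rows, so rows that do not move let the fingers close, or fill a call up. It gives the time, the measured TCP pose, the force and the opening at its end, in the units of the state.
- arm.observe(): the state, without advancing time (a new reading comes with each control period).
- arm.get_image(name): name is "side" or "top"; returns the picture (420x560x3 uint8, red, green, blue); there is no depth.
- arm.get_calibration(name): a dict with "intrinsics" (3x3 intrinsics, pixels), "extrinsics" (4x4, takes a point from camera to world coordinates). Camera axes: x right, y down, z forward; pixel columns grow to the right and rows downward; lengths in m; the calibration is good to about 2 mm. A picture is of the moment at which its call begins. get_calibration takes no time and is no camera call.
- arm.sign_off(): hands the job in, once; it reports no verdict.
The state is a dict: "clock": time; "joints": joint angles; "dq": joint speeds; "joint_efforts": joint torques, N m; "position": TCP position; "ee_rot": TCP orientation; "force": force on the tool from outside, world axes, zero at the start; "ft_torque": the same for the moment, N m; "width": opening from 0.0 (shut) to 1.0 (fully open).
Only numpy, scipy, OpenCV 4.12 (cv2) and the standard library are available. Lean on these libraries where they do the work, as an engineer would, in place of code of your own. Each camera call takes 0.05 s, during which the arm holds its last target.

### The job

Lay the two short kiln posts end to end in the V-trough of the post clamp, between the jaw pad and the end stop. Then work the ratchet lever back and forth to turn the clamp bolt until it is fully tight: the jaw has pushed the posts tight against the stop and its spring pad is pressed well in. Turn the bolt with the lever, do not shove the jaw. Do not let a post fall on the bench, and leave the long post and the other things where they are.

Things in the scene. Friction and masses are not known exactly. Their poses are not given: they have to be found in the camera images.
- trough (a point): Half-way along the fold (lowest line) of the steel V-trough of the grey post clamp, a fixed machine on a 12 mm base plate 110 mm wide under the trough. Axes are the clamp's: y along the fold from jaw to end stop, z up, x away from the robot. The fold is level, 35 mm above the bench; walls rise at 45 degrees to 20 mm above it. A post lying in it has its centre line 31 mm above the fold, 66 mm above the bench
- stop_face (a point): Centre of the face of the fixed end stop (upright steel plate 70 mm wide, up to 95 mm above the bench), 110 mm to +y of the middle of the trough; axes as the clamp's
- pad_face (a point): Centre of the face of the sprung jaw pad (black rubber, 40 x 40 mm, upright), 31 mm above the fold; axes as the clamp's. It moves along y with the jaw. Fully back, as at the start, it is 220 mm from the stop, so two 90 mm posts have 40 mm of slack
- bolt (a joint): Angle of the clamp bolt (rad), a 30 mm hexagon in the middle of the lever's hub. 0 = jaw fully back (start); grows clockwise seen from above, to a hard stop at 2.30, where the clamp is fully tight. Each rad drives the jaw 22 mm to the end stop. Friction about 0.5 N m; stays where it is left. Two posts are pinched from 1.82 on; the rest of the turn presses in the spring pad
- lever (a joint): Swing of the ratchet lever about the bolt (rad): 0 = pointing to -x of the clamp and sloping down, positive = clockwise from above, grip moves to +y of the clamp. Blocked at -0.5 and +0.5. Positive swings turn the bolt along; swinging back leaves the bolt (20 teeth: up to 0.31 rad of a forward swing is lost before the pawl bites). Stays where left; forward needs about 5 N at the grip
- lever_grip (a point): Point in the lever's black rubber grip, 140 mm from the bolt's axis. The grip is a bar from 85 to 160 mm from the axis, 20 mm wide across the swing, 22 mm thick. Axes: x to the bolt's axis, y across the lever in the swing plane, z parallel to the bolt's axis. It is 117 to 124 mm above the bench; the space below it is free
- bolt_axis (a point): Point on the bolt's axis, level with the middle of the lever, 176 mm above the bench; axes as the clamp's. The bolt's axis leans 25 degrees from vertical with its top towards -x of the clamp (the robot), and the lever swings in the plane square to it
- guard_bar (a point): Lower near edge of a level guard bar, 20 mm thick, 200 mm long along y of the clamp, 200 to 220 mm above the bench, fixed above the lever, only 20 to 36 mm farther from the robot than the lever_grip point. So a gripper cannot come straight down on the grip: it must lean about 25 degrees as the bolt does, its body towards the robot
- post_a_mid (a point): Centre of a short kiln post: pale fired-clay round rod, 44 mm diameter, 90 mm long, about 0.2 kg, lying level in a small fixed wooden V-cradle (foot 70 x 60 mm, walls 45 mm long, rising 20 mm above a fold that is 30 mm above the bench). Site y is along the post. Its centre is 61 mm above the bench
- pad (a joint): How far the spring pad is pressed back into the jaw (m), 0 to 0.012; spring 1200 N/m. Two 90 mm posts give about 0.009 at the bolt's hard stop
- post_b_mid (a point): Centre of the other short kiln post, the same as the first, in another cradle
- post_long_mid (a point): Centre of the long kiln post, 44 mm diameter, 150 mm long, in a third cradle of the same kind; point y is its length. To be left alone. The three cradles change places: two left of the clamp, one right of it
- bowl_a: Pale bowl, 120 mm across, 70 mm high, beyond the clamp; origin under its middle. Leave it
- bowl_b: Pale bowl, 120 mm across, 65 mm high, near right; origin under its middle. Leave it
- scraper: Wooden-handled scraper 190 mm long lying between robot and clamp; leave it
- clay_brush: Brush 180 mm long lying in front of the clamp's lever end; leave it
- rolling_pin: Wooden roller 260 mm long at the left; leave it
- carriage: The moving jaw with its spring pad, a dark steel block about 50 mm wide at the lever's end of the trough; moved by the bolt only, not to be pushed by hand; the origin is that of the clamp's base plate plus its travel
- slip_jar: Small closed pale jar, 50 mm across, 90 mm high, standing between the robot and the trough's left end; origin under its middle. Leave it
Mind the look-alikes: they are no part of the job. Leave any blue or yellow look-alike of the part that bears post_b_mid alone. Leave any blue or orange look-alike of the part that bears post_a_mid alone.

How it is judged:
By the outcome, as a careful person would: the job done as asked, in the order asked, and still so for the second after the job is handed in, with the robot touching nothing.
It also fails if it takes over 72 s, if anything falls off the work surface, if the arm or the gripper's body presses on something with over 40 N, if the wrist force passes 120 N, or if a joint passes its speed limit or range.

## Working session

There is one attempt and no reset: what is moved stays moved. The work goes in short steps, Python scripts to look and compute and a shell command to move; the robot and the scene stay as the last step left them, time stands still between calls to the robot, and variables do not carry over. Pictures are saved under pics/ and viewed, and the job is handed in when it is done.

```bash
mkdir -p pics; python3 - <<'E'
from cell import arm
import cv2
print(arm.observe())
for n in("side","top"):
    im=arm.get_image(n); cv2.imwrite(f"pics/{n}0.png",im[:,:,::-1]); c=arm.get_calibration(n); print(c)
E
```

```text
{'clock': 0.0, 'joints': array([-1.43063078,  0.43522056,  0.02495631,  1.57409132, -0.01159128,
        1.13400917, -0.07512315]), 'dq': array([ 1.71007847e-03,  4.77583851e-05,  7.81857882e-05,  4.89672824e-04,
        1.92140954e-03,  9.94400434e-04, -2.97043335e-04]), 'joint_efforts': array([-2.41481484e-04, -6.67861032e+01,  9.84680839e-01, -3.14451098e+01,
       -6.05829782e-02,  4.31633054e-02,  1.69695641e-04]), 'position': array([0.15017225, 0.60618849, 0.2429485 ]), 'ee_rot': array([-3.80509141e-01, -3.11841499e+00,  2.48636756e-03]), 'force': array([-0.35207027,  0.21259989,  0.08707449]), 'ft_torque': array([-0.01852929,  0.00112079, -0.0352517 ]), 'width': 1.0023565973582933}
{'intrinsics': array([[444.85236613,   0.        , 276.71937298],
       [  0.        , 444.85236613, 203.23328424],
       [  0.        ,   0.        ,   1.        ]]), 'extrinsics': array([[ 0.95794478, -0.15606854,  0.24079953,  0.20001969],
       [-0.28615956, -0.45722368,  0.84205654, -1.11273929],
       [-0.02131928, -0.87555075, -0.48265554,  0.80530723],
       [ 0.        ,  0.        ,  0.        ,  1.        ]])}
{'intrinsics': array([[515.60132616,   0.        , 270.7879274 ],
       [  0.        , 515.60132616, 205.88475199],
       [  0.        ,   0.        ,   1.        ]]), 'extrinsics': array([[ 0.00356172, -0.99258524,  0.12149839,  0.32423498],
       [-0.9999657 , -0.00262673,  0.00785479,  0.04198126],
       [-0.0074774 , -0.1215222 , -0.99256055,  1.86971486],
       [ 0.        ,  0.        ,  0.        ,  1.        ]])}
```

View pics/side0.png

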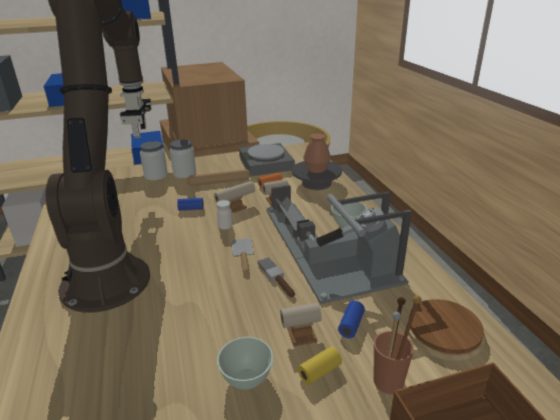

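View pics/top0.png

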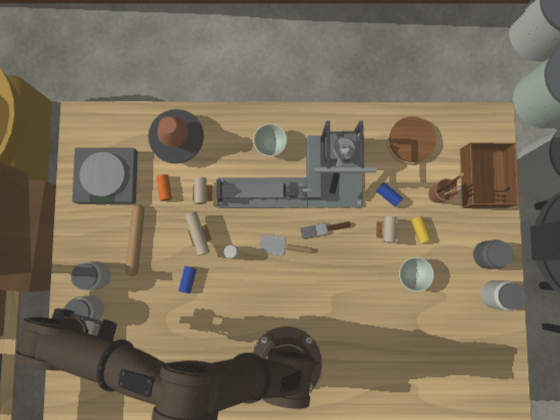

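```bash
cat > h.py <<'E'
import numpy as np, cv2
from cell import arm
def cal(n):
    c=arm.get_calibration(n); return np.array(c["intrinsics"]),np.array(c["extrinsics"])
def ray(n,u,v):
    K,E=cal(n); d=E[:3,:3]@np.linalg.inv(K)@[u,v,1.]; return E[:3,3],d
def onz(n,u,v,z):
    o,d=ray(n,u,v); return o+d*(z-o[2])/d[2]
def tri(p,q):
    o1,d1=ray("top",*p);o2,d2=ray("side",*q)
    A=np.c_[d1,-d2];s=np.linalg.lstsq(A,o2-o1,rcond=None)[0]
    a=o1+s[0]*d1;b=o2+s[1]*d2;return (a+b)/2,np.linalg.norm(a-b)
def proj(n,P):
    K,E=cal(n);p=K@(E[:3,:3].T@(np.array(P)-E[:3,3]));return p[:2]/p[2]
def crop(n,im,x0,y0,w,h,s,name):
    c=cv2.resize(im[y0:y0+h,x0:x0+w,::-1],None,fx=s,fy=s,interpolation=cv2.INTER_CUBIC); cv2.imwrite("pics/"+name,c)
E
python3 - <<'E'
from h import *
t=cv2.imread("pics/top0.png")[:,:,::-1];s=cv2.imread("pics/side0.png")[:,:,::-1]
crop("top",t,150,110,270,170,2.9,"tc.png")
crop("side",s,170,150,250,190,3.1,"sc.png")
E
```

```text
(no output)
```

View pics/tc.png

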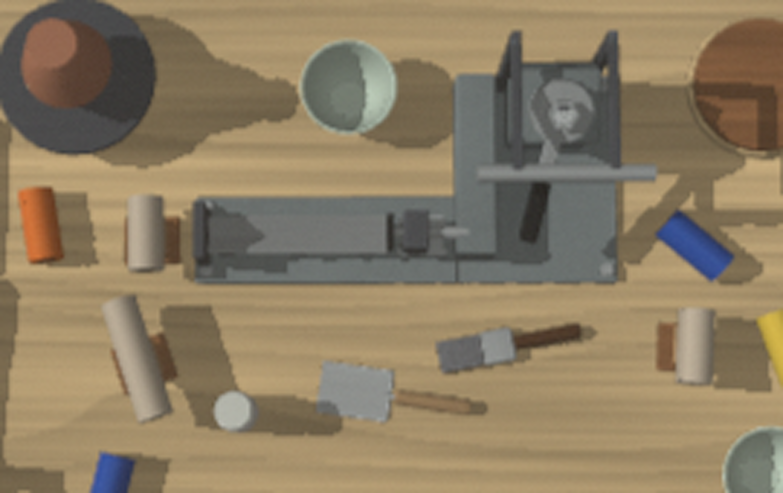

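View pics/sc.png

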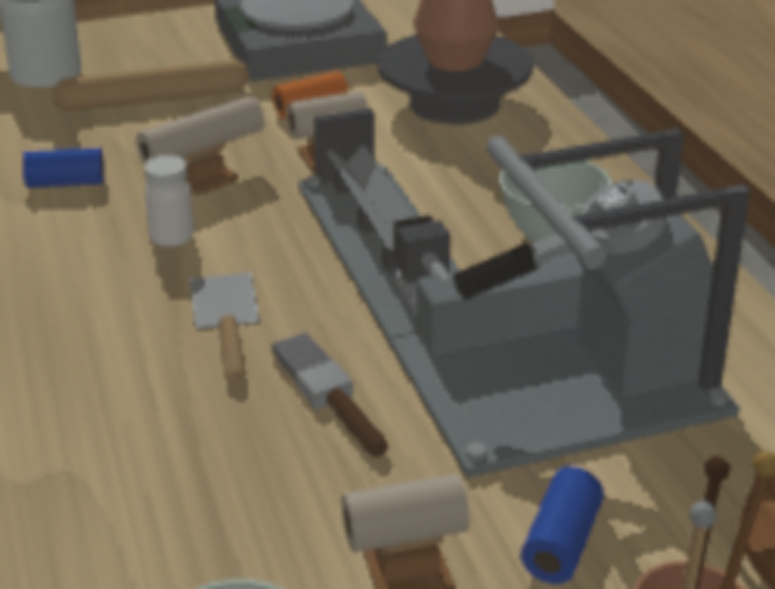

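```bash
python3 - <<'E'
from h import *
t=cv2.imread("pics/top0.png")
hsv=cv2.cvtColor(t,cv2.COLOR_BGR2HSV)
for n,(cx,cy) in dict(L=(200,190),long=(197,232),R=(390,229)).items():
    x0,y0=cx-28,cy-28
    sub=hsv[y0:y0+56,x0:x0+56]
    print(n,hsv[cy,cx],hsv[cy,cx+6])
    m=((sub[...,1]<75)&(sub[...,2]>110)).astype(np.uint8)
    nl,lab,st,ce=cv2.connectedComponentsWithStats(m)
    k=lab[28,28]; c=max(cv2.findContours((lab==k).astype(np.uint8),0,2)[0],key=cv2.contourArea)
    r=cv2.minAreaRect(c); b=cv2.boxPoints(r)+[x0,y0]
    P=np.array([onz("top",u,v,.061) for u,v in b])
    e=[P[1]-P[0],P[2]-P[1]]; e.sort(key=np.linalg.norm)
    print(n,np.round(P.mean(0),4),"len",[round(float(np.linalg.norm(a)),4) for a in e],"axis deg from +y (ccw)",np.degrees(np.arctan2(-e[1][0],e[1][1])), st[k])
# clamp corners from crop coords
C=lambda x,y:(150+x/2.9-.3,110+y/2.9-.3)
for nm,p,z in [("plate front-left",(185,281),.012),("plate front right",(618,282),.012),("plate back left",(196,198),.012),
 ("stop top left",(196,233),.095),("guard L near",(478,180),.2),("guard R near",(656,181),.2),("gripEnd",(528,240),.113),("gripStart",(543,184),.14),("bolt",(566,112),.19),("padface",(387,231),.066),("fold@stop",(212,233),.06)]:
    print(nm,np.round(onz("top",*C(*p),z),4))
S=lambda x,y:(170+x/3.1-.3,150+y/3.1-.3)
for nm,p,z in [("plate corner FL",(302,185),.012),("plate FR",(468,472),.012),("plate BR",(738,408),.012)]:
    print(nm,np.round(onz("side",*S(*p),z),4))
print(tri(C(528,238),S(461,285)),tri(C(656,174),S(596,255)),tri(C(478,174),S(496,146)))
E
```

```text
L [ 19  48 155] [18 67 91]
L [0.6019 0.3132 0.061 ] len [0.0321, 0.0934] axis deg from +y (ccw) 91.12035709264217 [ 22  15  10  27 253]
long [ 18  49 152] [16 70 91]
long [0.4479 0.3208 0.061 ] len [0.0398, 0.1537] axis deg from +y (ccw) 110.32282009952286 [ 16   8  24  44 432]
R [ 18  49 173] [ 20  77 106]
R [ 0.4652 -0.3598  0.061 ] len [0.0438, 0.0925] axis deg from +y (ccw) -93.7853955243954 [ 21  15  14  27 312]
plate front-left [0.5485 0.2648 0.012 ]
plate front right [ 0.5487 -0.2768  0.012 ]
plate back left [0.6539 0.2527 0.012 ]
stop top left [0.5966 0.2426 0.095 ]
guard L near [ 0.642  -0.0882  0.2   ]
guard R near [ 0.6413 -0.2896  0.2   ]
gripEnd [ 0.5864 -0.1538  0.113 ]
gripStart [ 0.6488 -0.1691  0.14  ]
bolt [ 0.7233 -0.1903  0.19  ]
padface [0.6041 0.0127 0.066 ]
fold@stop [0.602 0.227 0.06 ]
plate corner FL [0.5499 0.2385 0.012 ]
plate FR [ 0.5514 -0.2806  0.012 ]
plate BR [ 0.8118 -0.2764  0.012 ]
(array([ 0.5902263 , -0.15420715,  0.11311207]), np.float64(0.0030325982322507556)) (array([ 0.64869008, -0.28784478,  0.21383376]), np.float64(0.00429057700190372)) (array([ 0.64804908, -0.08778729,  0.21071022]), np.float64(0.002535090457340338))
```

```bash
python3 - <<'E'
from h import *
t=cv2.imread("pics/top0.png").astype(int)
for v in (181,188,200): print(v,[tuple(t[v,u]) for u in range(190,212)])
C=lambda x,y:(150+x/2.9-.3,110+y/2.9-.3)
# trough line ends: left top edge etc. stop face and pad face top edges
for nm,p,z in [("stop face top",(207,233),.095),("pad top",(388,231),.086)]:
    print(nm,np.round(onz("top",*C(*p),z),4))
s=cv2.imread("pics/side0.png")[:,:,::-1]
crop("s",s,240,165,110,90,6,"sc2.png"); crop("t",t.astype(np.uint8)[:,:,::-1],185,165,130,60,6,"tc2.png")
E
```

```text
181 [(np.int64(114), np.int64(153), np.int64(177)), (np.int64(113), np.int64(152), np.int64(177)), (np.int64(113), np.int64(154), np.int64(177)), (np.int64(114), np.int64(148), np.int64(170)), (np.int64(137), np.int64(162), np.int64(178)), (np.int64(147), np.int64(167), np.int64(181)), (np.int64(154), np.int64(175), np.int64(188)), (np.int64(150), np.int64(171), np.int64(184)), (np.int64(143), np.int64(162), np.int64(175)), (np.int64(134), np.int64(152), np.int64(164)), (np.int64(124), np.int64(142), np.int64(153)), (np.int64(112), np.int64(128), np.int64(139)), (np.int64(102), np.int64(115), np.int64(125)), (np.int64(88), np.int64(101), np.int64(109)), (np.int64(84), np.int64(95), np.int64(102)), (np.int64(78), np.int64(90), np.int64(96)), (np.int64(95), np.int64(121), np.int64(138)), (np.int64(109), np.int64(145), np.int64(168)), (np.int64(111), np.int64(152), np.int64(176)), (np.int64(113), np.int64(153), np.int64(177)), (np.int64(111), np.int64(152), np.int64(176)), (np.int64(111), np.int64(151), np.int64(175))]
188 [(np.int64(110), np.int64(149), np.int64(172)), (np.int64(109), 
[... 1328 characters left out ...]
p.int64(145), np.int64(164), np.int64(178)), (np.int64(138), np.int64(156), np.int64(168)), (np.int64(128), np.int64(145), np.int64(157)), (np.int64(117), np.int64(133), np.int64(144)), (np.int64(104), np.int64(119), np.int64(129)), (np.int64(93), np.int64(105), np.int64(115)), (np.int64(84), np.int64(97), np.int64(105)), (np.int64(78), np.int64(89), np.int64(98)), (np.int64(66), np.int64(81), np.int64(96)), (np.int64(59), np.int64(81), np.int64(104)), (np.int64(54), np.int64(75), np.int64(97)), (np.int64(50), np.int64(69), np.int64(90)), (np.int64(48), np.int64(67), np.int64(88)), (np.int64(54), np.int64(75), np.int64(93))]
stop face top [0.5966 0.2294 0.095 ]
pad top [0.601  0.0119 0.086 ]
```

View pics/tc2.png

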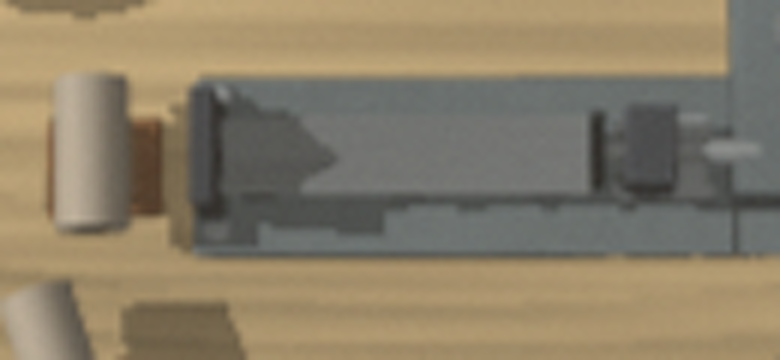

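View pics/sc2.png

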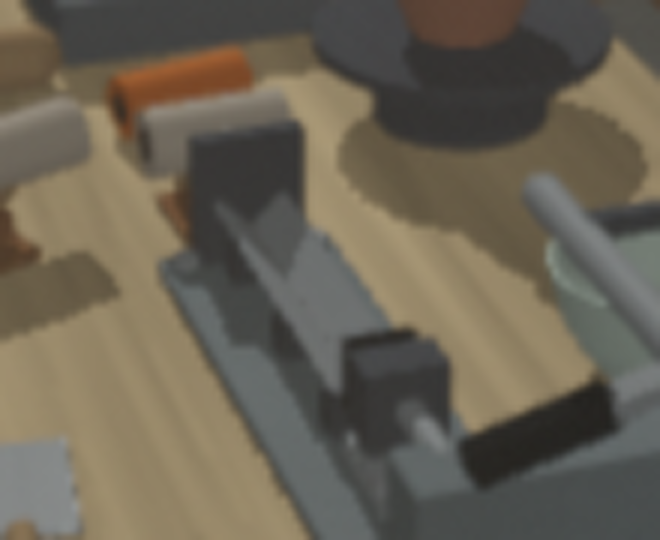

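```bash
python3 - <<'E'
from h import *
print("L",onz("top",199.95,190.2,.061))
print("stopmid",onz("top",219.9,188.8,.095),"trough",onz("top",250,190.1,.055), "pad", onz("top",282.9,190,.086))
E
python3 -m crank '[[0.65,0.1,-0.05,0,0],[0.65,0.1,-0.1,0,0.1],[0.65,0.1,-0.1,0,0.1],[0.65,0.1,-0.1,0,0.04],[0.65,0.1,-0.1,0,0],[0.65,0.1,-0.1,0,0],[0.65,0.1,-0.1,0,0],[0.65,0.1,-0.05,0,0]]'
```

```text
L [0.60108702 0.30805821 0.061     ]
stopmid [0.60098377 0.23356559 0.095     ] trough [0.60279618 0.13055946 0.055     ] pad [0.59866917 0.01392741 0.086     ]
clock: 0.77
position: [0.4017, 0.3895, 0.2437]
ee_rot: [0.013, -3.14, 0.002]
force: [0.4, 1.0, 0.7]
width: 0.649
```

```bash
python3 -m crank '[[0.65,0.1,0,0,0],[0.65,0.1,0,0,0],[0.65,0.08,-0.06,0,0],[0.65,0.08,-0.06,0,0],[0.65,0.08,-0.06,0,0],[0.65,0.04,-0.02,-0.04,0],[0.65,0,0,-0.06,0],[0.65,0,0,0,0]]'
```

```text
clock: 1.43
position: [0.5927, 0.3098, 0.1987]
ee_rot: [0.009, -3.136, 0.007]
force: [-1.8, 0.1, -1.0]
width: 0.647
```

```bash
python3 -m crank '[[0.65,0,0,0,0],[0.65,0,0,0,0],[0.65,0,0,0,0],[0.65,0,0,0,0],[0.65,0,0,0,0],[0.65,0,0,0,0],[0.65,0,0,0,0],[0.65,0,0,0,0]]'
```

```text
clock: 2.1
position: [0.5936, 0.3127, 0.204]
ee_rot: [-0.013, 3.141, 0.0]
force: [-0.4, 0.2, 0.3]
width: 0.65
```

```bash
python3 -m crank '[[0.65,0.019,-0.012,-0.06,0],[0.65,0,0,-0.08,0],[0.65,0,0,-0.08,0],[0.65,0,0,-0.06,0],[0.65,0,0,-0.03,0],[0.65,0,0,-0.025,0],[0.65,0,0,0,0],[0.65,0,0,0,0]]' 25
python3 - <<'E'
from h import *
s=arm.get_image("side");crop("s",s,230,130,130,100,6,"g1s.png")
E
```

```text
clock: 2.77
position: [0.6017, 0.3081, 0.0705]
ee_rot: [-0.013, 3.141, 0.001]
force: [-0.1, 0.4, 0.2]
width: 0.654
```

View pics/g1s.png

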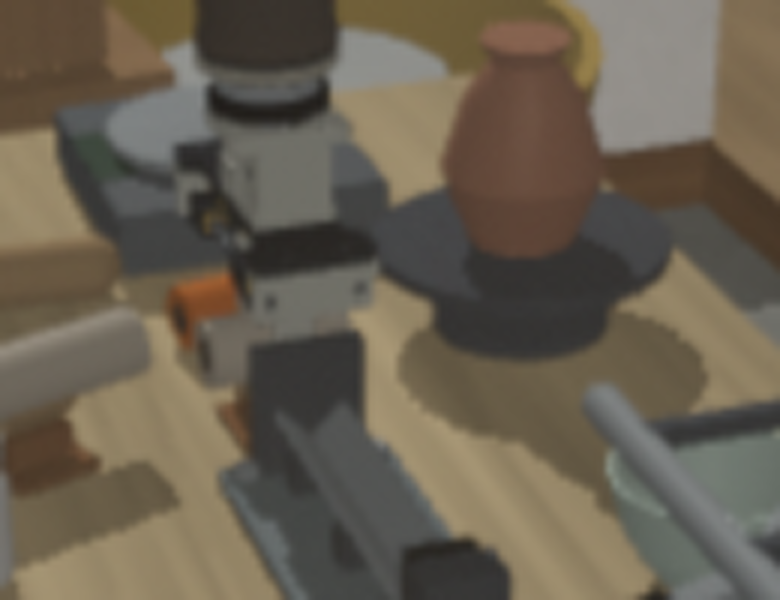

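```bash
python3 -m crank '[[0.3,0,0,0,0],[0.3,0,0,0,0],[0.3,0,0,0,0],[0.3,0,0,0,0],[0.3,0,0,0,0],[0.3,0,0,0,0],[0.3,0,0,0.02,0],[0.3,0,0,0.05,0]]' 25
```

```text
clock: 3.48
position: [0.5993, 0.307, 0.0957]
ee_rot: [0.013, -3.137, 0.004]
force: [0.1, -1.0, -1.6]
width: 0.474
```

```bash
python3 -m crank '[[0.3,0,0,0.08,0],[0.3,0,0,0.08,0],[0.3,0,0,0.07,-0.05],[0.3,0,-0.04,0.03,-0.1],[0.3,0,-0.05,0,-0.1],[0.3,0,-0.05,0,-0.1],[0.3,0,-0.05,0,-0.1],[0.3,0,-0.05,0,-0.1]]'
```

```text
clock: 4.15
position: [0.6008, 0.2111, 0.2023]
ee_rot: [-0.887, -3.014, -0.001]
force: [0.3, 0.1, -1.2]
width: 0.47
```

```bash
python3 -m crank '[[0.3,0,-0.03,0,-0.11],[0.3,0,-0.036,0,-0.11],[0.3,0,0,0,-0.11],[0.3,0,0,0,-0.11],[0.3,0,0,0,-0.11],[0.3,0,0,0,-0.11],[0.3,0,0,0,-0.11],[0.3,0,0,0,-0.11]]'
```

```text
clock: 4.82
position: [0.6009, 0.1857, 0.2021]
ee_rot: [-2.135, -2.304, -0.0]
force: [-0.0, 0.7, -1.2]
width: 0.471
```

```bash
python3 -m crank '[[0.3,0,0,0,-0.078],[0.3,0,0,0,0],[0.3,0,0,0,0],[0.3,0,0,0,0],[0.3,0,0,0,0],[0.3,0,0,0,0],[0.3,0,0,0,0],[0.3,0,0,0,0]]'; python3 - <<'E'
from h import *
s=arm.get_image("side");crop("s",s,230,100,130,100,6,"g2s.png")
s=arm.get_image("top");crop("s",s,170,130,140,110,5.5,"g2t.png")
print(arm.observe()["joints"])
E
```

```text
clock: 5.48
position: [0.6012, 0.1853, 0.2018]
ee_rot: [-2.221, -2.222, -0.0]
force: [-0.2, -0.3, -1.6]
width: 0.477
[-0.73698949  0.50971655  0.53065441  1.64665212 -0.28645365  1.06351725
 -0.12131628]
```

View pics/g2s.png

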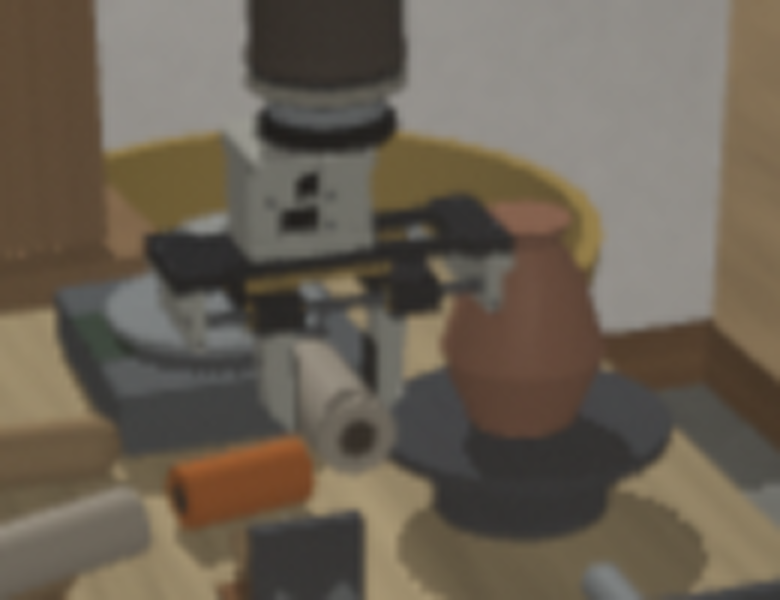

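View pics/g2t.png

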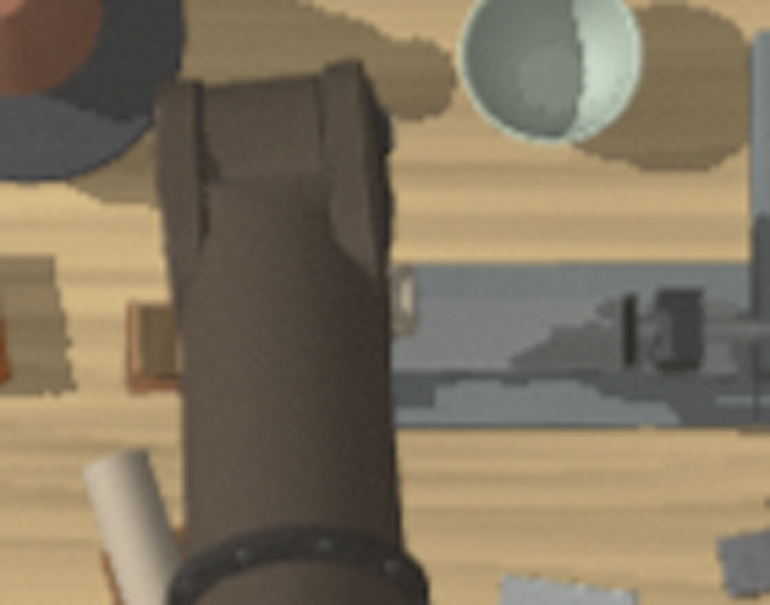

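```bash
python3 - <<'E'
from h import *
print(onz("top",245.1,184,.21),onz("top",245.1,184,.19))
print(tri((245.0,184.5),(230+357/6,100+432/6)))
print(proj("side",(.6012,.1403,.193)))
E
```

```text
[0.59908234 0.1391496  0.21      ] [0.60239432 0.1403205  0.19      ]
(array([0.60188807, 0.13986285, 0.19511293]), np.float64(0.004080282080376674))
[288.6434445  172.67268439]
```

```bash
python3 -m crank '[[0.3,0,0,-0.06,0],[0.3,0,0,-0.08,0],[0.3,0,0,-0.08,0],[0.3,0,0,-0.05,0],[0.3,0,0,-0.025,0],[0.3,0,0,-0.012,0],[0.3,0,0,-0.005,0],[0.3,0,0,-0.003,0]]'; python3 -c "
from cell import arm;print(arm.observe()['force'])"
```

```text
clock: 6.25
position: [0.6021, 0.1855, 0.0768]
ee_rot: [2.221, 2.221, 0.003]
force: [0.4, -0.3, -1.1]
width: 0.476
[ 0.36848173 -0.26028827 -1.11924538]
```

```bash
python3 -m crank '[[0.3,0,0,-0.002,0],[0.3,0,0,-0.002,0],[0.3,0,0,0,0],[0.6,0,0,0,0],[0.6,0,0,0,0],[0.6,0,0,0,0],[0.6,0,0,0.03,0],[0.6,0,0,0.07,0]]'; python3 -c "
from cell import arm;print(arm.observe()['force'])"
```

```text
clock: 6.92
position: [0.599, 0.185, 0.1122]
ee_rot: [-2.22, -2.22, 0.008]
force: [0.3, 0.3, -0.4]
width: 0.6
[ 0.31427077  0.26974429 -0.40162363]
```

```bash
python3 - <<'E'
from h import *
t=cv2.imread("pics/top0.png")
hsv=cv2.cvtColor(t,cv2.COLOR_BGR2HSV).astype(int)
L=[];R=[]
for v in range(217,242):
    us=[u for u in range(380,402) if hsv[v,u,1]<82 and hsv[v,u,2]>75]
    if us: L.append((v,us[0]));R.append((v,us[-1]))
print(L,R)
L=np.array(L);R=np.array(R)
print(np.polyfit(L[:,0],L[:,1],1),np.polyfit(R[:,0],R[:,1],1))
crop("t",t[:,:,::-1],370,205,45,45,12,"r.png")
E
```

```text
[(217, 383), (218, 383), (219, 383), (220, 383), (221, 384), (222, 384), (223, 383), (224, 383), (225, 383), (226, 383), (227, 383), (228, 383), (229, 383), (230, 383), (231, 383), (232, 383), (233, 383), (234, 383), (235, 383), (236, 383), (237, 383), (238, 383), (239, 383), (240, 383), (241, 383)] [(217, 396), (218, 396), (219, 396), (220, 396), (221, 396), (222, 396), (223, 396), (224, 396), (225, 396), (226, 396), (227, 396), (228, 396), (229, 396), (230, 396), (231, 396), (232, 396), (233, 396), (234, 395), (235, 396), (236, 396), (237, 395), (238, 395), (239, 395), (240, 395), (241, 395)]
[-1.15384615e-02  3.85722308e+02] [-4.23076923e-02  4.05448462e+02]
```

View pics/r.png

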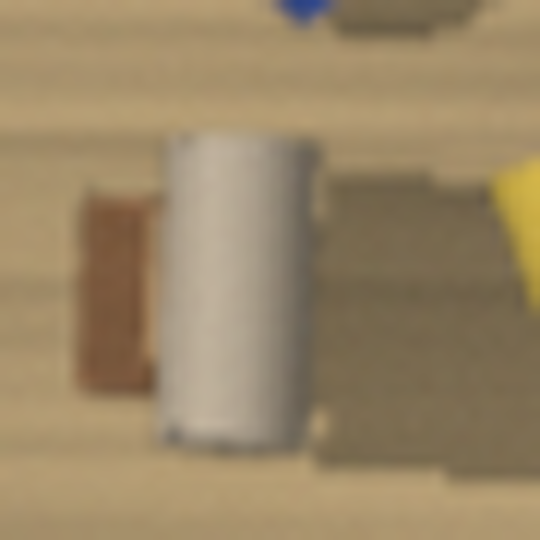

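```bash
python3 -m crank '[[0.6,0,0,0.1,0],[0.6,0,0,0.1,0],[0.6,0,0,0.1,-0.1],[0.6,0,-0.08,0.04,-0.11],[0.6,-0.02,-0.095,0,-0.11],[0.6,-0.02,-0.095,0,-0.11],[0.6,-0.02,-0.095,0,-0.11],[0.6,-0.02,-0.095,0,-0.11]]'; python3 - <<'E'
from h import *
s=arm.get_image("side");crop("s",s,230,150,130,100,6,"g3s.png")
E
```

```text
clock: 7.58
position: [0.5685, -0.0003, 0.2513]
ee_rot: [-2.839, -1.345, -0.002]
force: [0.4, 0.1, 0.1]
width: 0.603
```

View pics/g3s.png

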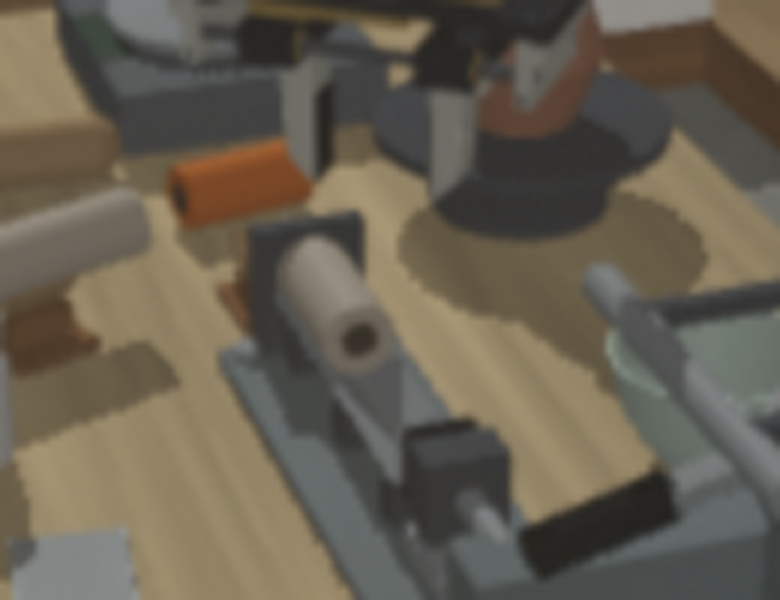

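```bash
python3 -c "
from h import *
print(onz('top',389.2,228.7,.061))"
python3 -m crank '[[0.6,-0.03,-0.095,0,-0.11],[0.6,-0.03,-0.095,0,-0.11],[0.6,-0.03,-0.095,0,-0.11],[0.6,-0.03,-0.095,0,-0.11],[0.6,-0.03,-0.095,0,-0.11],[0.6,-0.03,-0.095,0,-0.11],[0.6,-0.03,-0.095,0,-0.11],[0.6,-0.03,-0.095,0,-0.11]]'
```

```text
[ 0.46607752 -0.35953232  0.061     ]
clock: 8.3
position: [0.4726, -0.3039, 0.2511]
ee_rot: [-3.141, 0.056, -0.002]
force: [0.2, -0.1, 0.1]
width: 0.606
```

```bash
python3 -m crank '[[0.65,-0.009,-0.08,0,-0.005],[0.65,-0.01,-0.0625,-0.04,0],[0.65,0,0,-0.09,0],[0.65,0,0,-0.09,0],[0.65,0,0,-0.09,0],[0.65,0,0,-0.06,0],[0.65,0,0,-0.04,0],[0.65,0,0,-0.02,0]]'
```

```text
clock: 8.97
position: [0.4651, -0.3585, 0.0764]
ee_rot: [-3.139, 0.056, 0.003]
force: [0.0, 0.7, 0.3]
width: 0.649
```

```bash
python3 -m crank '[[0.65,0,0,-0.02,0],[0.65,0,0,0,0],[0.3,0,0,0,0],[0.3,0,0,0,0],[0.3,0,0,0,0],[0.3,0,0,0,0],[0.3,0,0,0,0],[0.3,0,0,0,0]]'
```

```text
clock: 9.63
position: [0.4662, -0.3609, 0.0713]
ee_rot: [3.139, -0.058, 0.003]
force: [0.6, -2.7, 6.2]
width: 0.474
```

```bash
python3 -m crank '[[0.3,0,0,0.03,0],[0.3,0,0,0.06,0],[0.3,0,0,0.09,0],[0.3,0,0,0.09,0],[0.3,0,0,0.09,0],[0.3,0,0.03,0.09,0.05],[0.3,0,0.08,0.04,0.1],[0.3,0,0.09,0,0.11]]'
```

```text
clock: 10.3
position: [0.4656, -0.2817, 0.2703]
ee_rot: [3.116, 0.37, 0.006]
force: [1.4, 0.5, -2.1]
width: 0.473
```

```bash
python3 -m crank '[[0.3,0,0.095,0,0.11],[0.3,0,0.095,0,0.11],[0.3,0,0.095,0,0.11],[0.3,0,0.095,0,0.11],[0.3,0.03,0.09,0,0.11],[0.3,0.03,0.09,0,0.11],[0.3,0.04,0.085,0,0.11],[0.3,0.05,0.08,0,0.11]]'
```

```text
clock: 10.97
position: [0.5243, 0.013, 0.2666]
ee_rot: [-2.622, -1.726, 0.001]
force: [0.6, -0.4, -2.5]
width: 0.473
```

```bash
python3 -m crank '[[0.3,0.06,0.06,0,0.1],[0.3,0.06,0.06,0,0.1],[0.3,0.049,0.05,0,0.1],[0.3,0.02,0.0275,0,0.095],[0.3,0,0,0,0],[0.3,0,0,0,0],[0.3,0,0,0,0],[0.3,0,0,0,0]]'; python3 - <<'E'
from h import *
s=arm.get_image("side");crop("s",s,230,100,130,100,6,"g4s.png")
s=arm.get_image("top");crop("s",s,180,130,140,100,5.5,"g4t.png")
E
```

```text
clock: 11.63
position: [0.6004, 0.0881, 0.2664]
ee_rot: [-2.225, -2.218, 0.001]
force: [0.8, 0.1, -1.9]
width: 0.47
```

View pics/g4s.png

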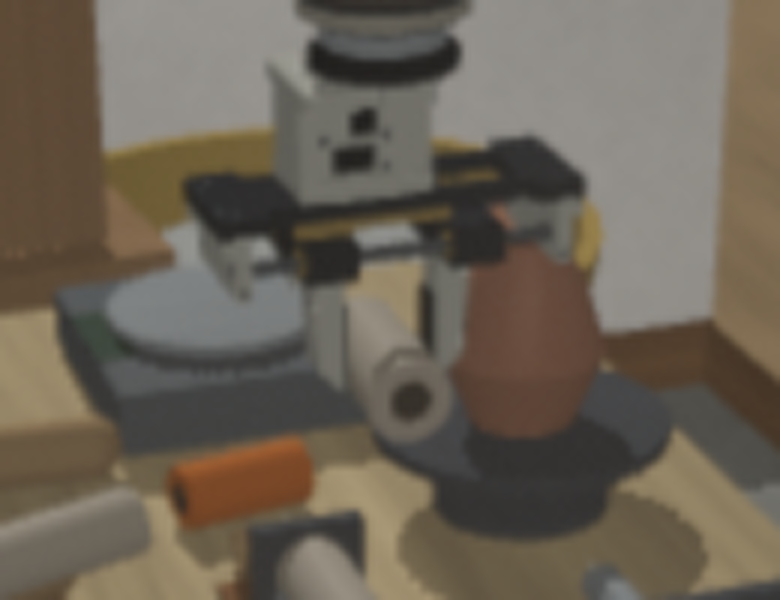

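View pics/g4t.png

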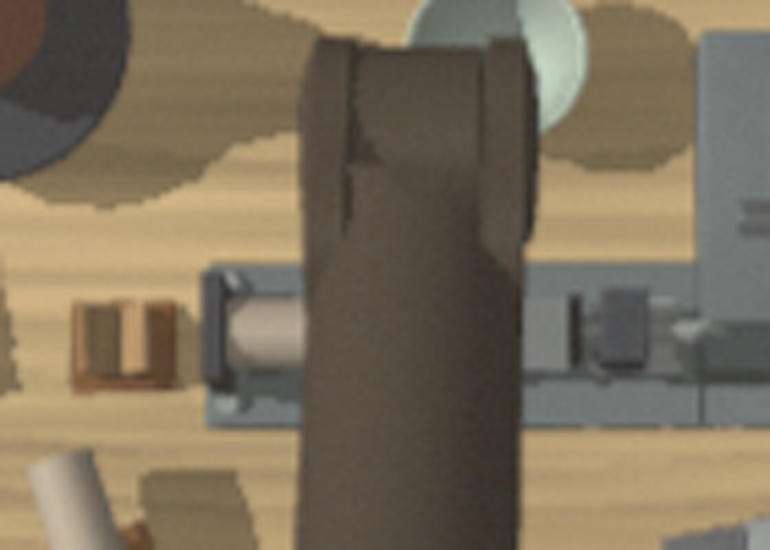

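```bash
python3 - <<'E'
from h import *
for y in (.033,.043,.053): print(y,proj("side",(.6004,y,.257)))
print(onz("top",221.5,190,.066))
# where would post1 near end be in g3s: face centre crop(357,338)->
print(230+357/6,150+338/6,[proj("side",(.602,y,.066)) for y in (.135,.14,.145)])
E
```

```text
0.033 [299.32298037 167.57512899]
0.043 [298.2262446  166.27574358]
0.053 [297.14326517 164.99265635]
[0.60122212 0.23096029 0.066     ]
289.5 206.33333333333334 [array([289.66722296, 207.39366367]), array([289.20914823, 206.70788421]), array([288.75362338, 206.02592215])]
```

```bash
python3 -m crank '[[0.3,0.002,0,-0.07,0],[0.3,0,0,-0.09,0],[0.3,0,0,-0.09,0],[0.3,0,0,-0.09,0],[0.3,0,0,-0.07,0],[0.3,0,0,-0.035,0],[0.3,0,0,-0.018,0],[0.3,0,0,-0.007,0]]'; python3 -m crank '[[0.3,0,0,-0.004,0],[0.3,0,0,-0.003,0],[0.3,0,0,0,0],[0.6,0,0,0,0],[0.6,0,0,0,0],[0.6,0,0,0,0],[0.6,0,0,0.03,0],[0.6,0,0,0.07,0]]'
```

```text
clock: 12.4
position: [0.6022, 0.0889, 0.0779]
ee_rot: [2.222, 2.22, -0.0]
force: [0.4, -0.4, -1.0]
width: 0.475
clock: 13.07
position: [0.5998, 0.0895, 0.1135]
ee_rot: [-2.219, -2.22, 0.008]
force: [0.2, 1.1, 1.0]
width: 0.595
```

```bash
python3 -m crank '[[0.5,0,0,0.1,0],[0.5,0,0,0.1,0],[0.5,0,0,0.1,-0.1],[0.5,-0.02,0,0.09,-0.11],[0.5,-0.03,-0.09,0,-0.11],[0.5,-0.025,-0.09,0,-0.11],[0.5,0,-0.095,0,-0.11],[0.5,0,-0.095,0,-0.11]]'; python3 -m crank '[[0.5,0,-0.095,0,-0.11],[0.5,0,-0.095,0,-0.11],[0.5,0,-0.054,0,-0.11],[0.5,0,0,0,-0.11],[0.5,0,0,0,-0.11],[0.5,0,0,0,-0.11],[0.5,0,0,0,-0.11],[0.5,0,0,0,-0.08]]'
python3 - <<'E'
from h import *
s=arm.get_image("side");crop("s",s,230,120,180,130,4.3,"g5s.png")
s=arm.get_image("top");crop("s",s,190,110,180,110,4.3,"g5t.png")
E
```

```text
clock: 13.73
position: [0.5713, -0.0596, 0.2729]
ee_rot: [-2.838, -1.346, -0.003]
force: [0.5, 0.9, 0.5]
width: 0.498
clock: 14.4
position: [0.5719, -0.1561, 0.2722]
ee_rot: [-3.141, 0.01, -0.001]
force: [-0.5, 0.9, -0.0]
width: 0.496
```

View pics/g5s.png

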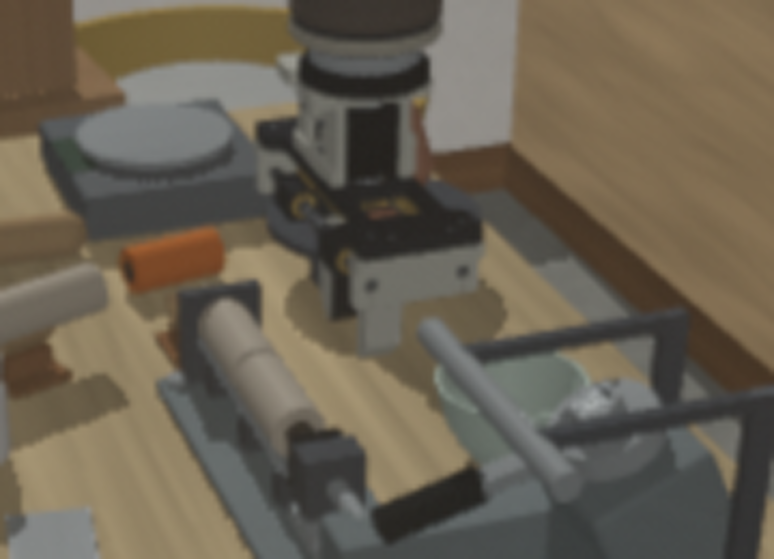

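View pics/g5t.png

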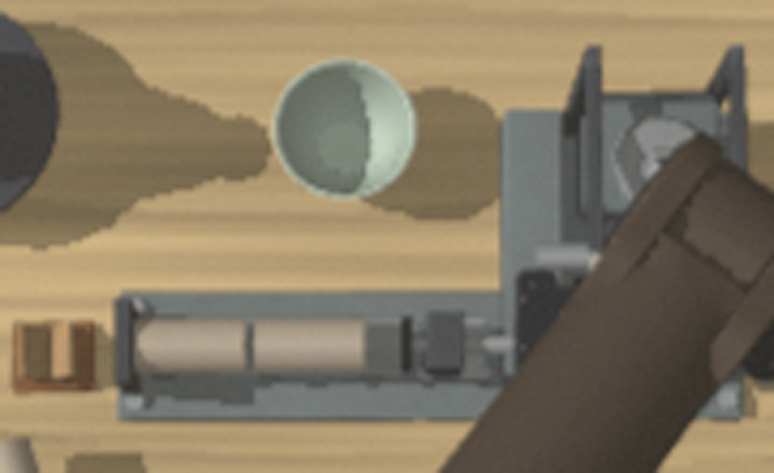

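```bash
python3 -m crank '[[0.5,0.03,0,-0.04,0],[0.5,0.015,0,-0.07,0],[0.5,0,0,-0.07,0],[0.5,0,0,-0.06,0],[0.5,0,0,-0.06,0],[0.5,0,0,-0.05,0],[0.5,0,0,-0.035,0],[0.5,0,0,0,0]]'
python3 - <<'E'
from h import *
s=arm.get_image("side");crop("s",s,250,160,150,110,5,"g6s.png")
print(arm.observe()["force"])
E
```

```text
clock: 15.17
position: [0.5887, -0.1552, 0.1151]
ee_rot: [-3.14, -0.004, 0.006]
force: [-0.0, 0.7, 0.3]
width: 0.499
[ 0.51287668 -0.69766597  1.09548938]
```

View pics/g6s.png

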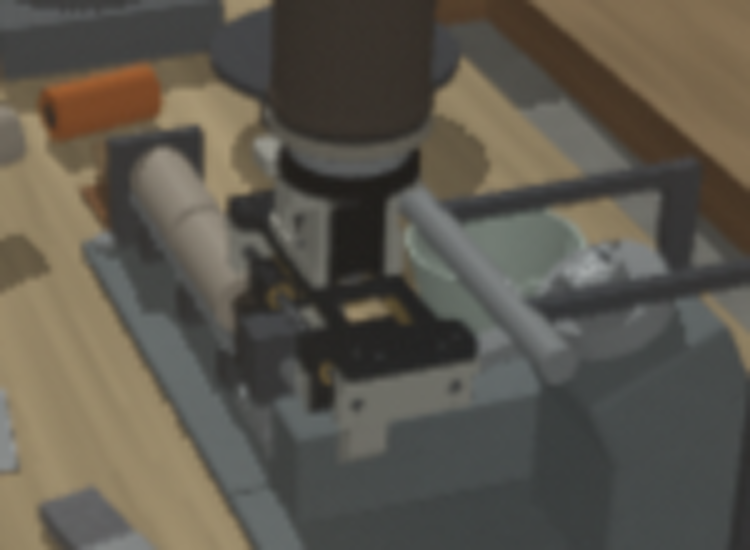

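```bash
python3 -m crank '[[0.5,0.02,0,0.005,0],[0.5,0.005,-0.02,0,0],[0.5,0,-0.04,0,0],[0.5,0,-0.05,0,0],[0.5,0,-0.05,0,0],[0.5,0,-0.05,0,0],[0.5,0,-0.04,0,0],[0.5,0,-0.04,0,0]]'
python3 - <<'E'
from h import *
s=arm.get_image("side");crop("s",s,250,160,150,110,5,"g7s.png")
print(arm.observe()["force"],arm.observe()["position"])
E
```

```text
clock: 15.88
position: [0.601, -0.2719, 0.1207]
ee_rot: [-3.139, -0.002, -0.003]
force: [-0.2, 46.5, 6.5]
width: 0.509
[-3.91592179 11.13564676  4.32199162] [ 0.60032783 -0.27143718  0.12018794]
```

View pics/g7s.png

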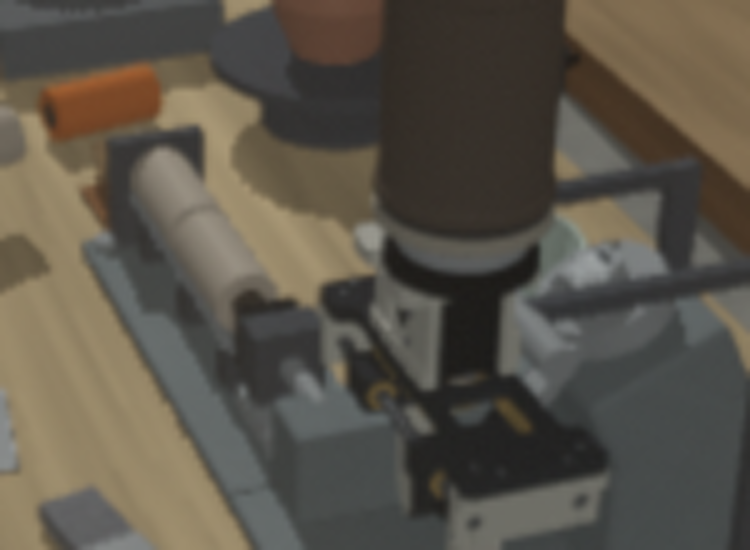

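```bash
python3 -m crank '[[0.5,0,0.02,0,0],[0.5,0,0.03,0,0],[0.5,0,0.035,0,0],[0.5,0,0.035,0,0],[0.5,0,0.035,0,0],[0.5,0,0.035,0,0],[0.5,0,0.035,0,0],[0.5,0,0.035,0,0]]'
python3 -m crank '[[0.5,0,0.035,0,0],[0.5,0,0.03,0,0],[0.5,0,0.025,0,0],[0.5,0,0.02,0,0],[0.5,0,0.015,0,0],[0.5,0,0.012,0,0],[0.5,0,0.01,0,0],[0.5,0,0.006,0,0]]'
python3 - <<'E'
from h import *
s=arm.get_image("side");crop("s",s,250,160,150,110,5,"g8s.png")
s=arm.get_image("top");crop("s",s,190,130,180,110,4.3,"g8t.png")
print(arm.observe()["force"],arm.observe()["position"])
E
```

```text
clock: 16.6
position: [0.5995, -0.1689, 0.1201]
ee_rot: [3.139, -0.001, 0.0]
force: [-3.6, -5.3, -1.9]
width: 0.501
clock: 17.27
position: [0.6012, -0.1079, 0.1208]
ee_rot: [3.139, 0.001, 0.005]
force: [0.9, -6.0, 1.4]
width: 0.501
[-0.42298434 -3.86692969  2.05754525] [ 0.60105641 -0.10751616  0.12063705]
```

View pics/g8s.png

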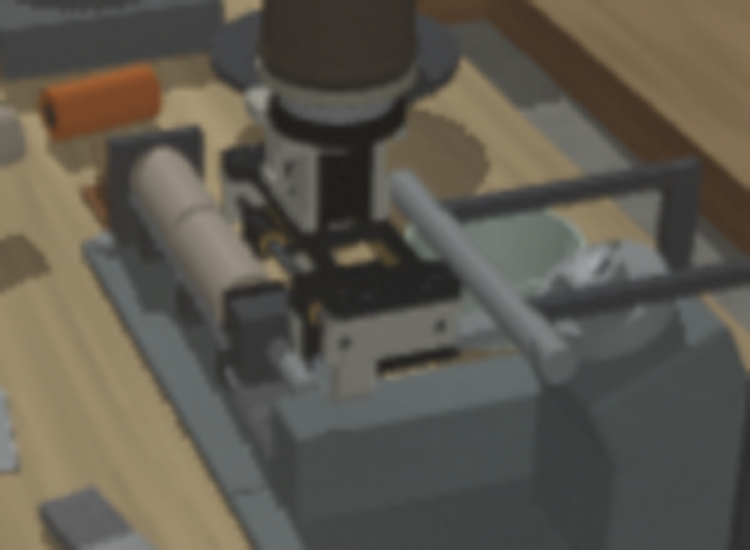

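View pics/g8t.png

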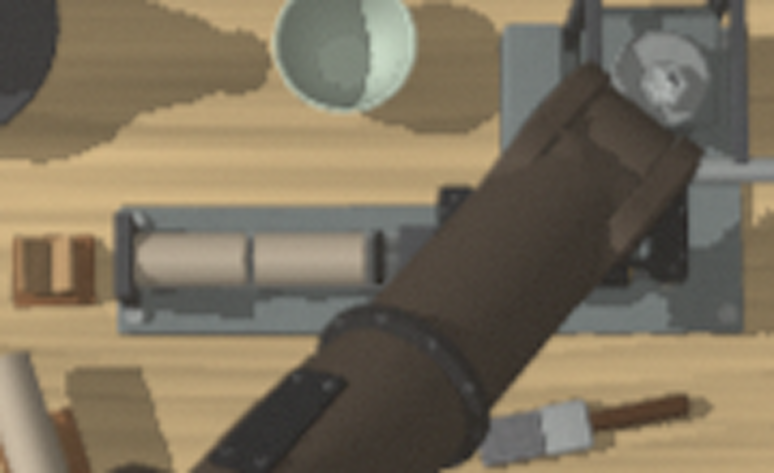

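```bash
python3 -m crank '[[0.5,0,0.005,0,0],[0.5,0,0.003,0,0],[0.5,0,-0.03,0,0],[0.5,0,-0.04,0,0],[0.5,0,-0.045,0,0],[0.5,0,-0.045,0,0],[0.5,0,-0.045,0,0],[0.5,0,-0.045,0,0]]'
python3 -m crank '[[0.5,0,-0.04,0,0],[0.5,0,-0.035,0,0],[0.5,0,-0.03,0,0],[0.5,0,-0.025,0,0],[0.5,0,-0.018,0,0],[0.5,0,-0.012,0,0],[0.5,0,-0.008,0,0],[0.5,0,-0.003,0,0]]'
```

```text
clock: 18.03
position: [0.5996, -0.2035, 0.119]
ee_rot: [-3.139, -0.002, 0.002]
force: [-0.3, 2.0, -0.8]
width: 0.501
clock: 18.7
position: [0.6002, -0.2703, 0.119]
ee_rot: [-3.138, -0.002, 0.001]
force: [-0.6, 8.0, 3.0]
width: 0.498
```

```bash
python3 -m crank '[[0.5,0,-0.002,0,0],[0.5,0,0.032,0,0],[0.5,0,0.035,0,0],[0.5,0,0.035,0,0],[0.5,0,0.035,0,0],[0.5,0,0.035,0,0],[0.5,0,0.035,0,0],[0.5,0,0.035,0,0]]'
python3 -m crank '[[0.5,0,0.035,0,0],[0.5,0,0.035,0,0],[0.5,0,0.03,0,0],[0.5,0,0.025,0,0],[0.5,0,0.02,0,0],[0.5,0,0.015,0,0],[0.5,0,0.012,0,0],[0.5,0,0.01,0,0]]'
python3 - <<'E'
from h import *
s=arm.get_image("top");crop("s",s,190,130,180,110,4.3,"g9t.png")
print(arm.observe()["force"],arm.observe()["position"])
E
```

```text
clock: 19.37
position: [0.5987, -0.1767, 0.1191]
ee_rot: [3.139, -0.002, -0.002]
force: [-3.1, -4.3, -1.7]
width: 0.5
clock: 20.03
position: [0.6004, -0.1046, 0.12]
ee_rot: [3.138, -0.001, 0.003]
force: [-0.5, -11.0, 2.1]
width: 0.5
[-0.62097304 -7.11703596  1.13120909] [ 0.600396   -0.10466835  0.12003297]
```

View pics/g9t.png

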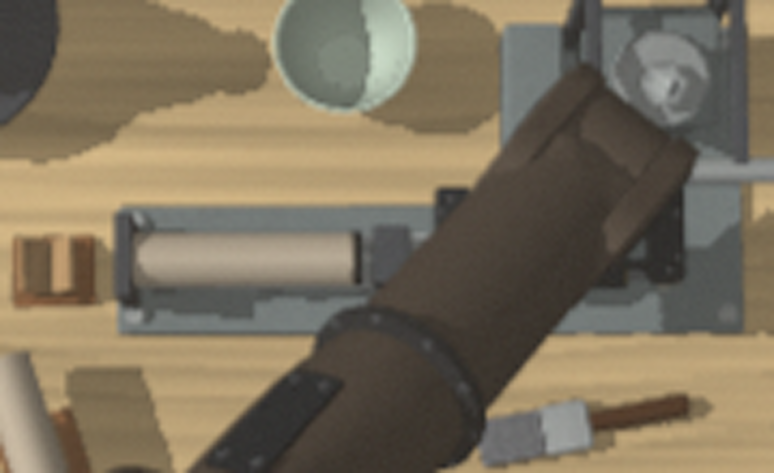

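```bash
python3 -m crank '[[0.5,0,-0.03,0,0],[0.5,0,-0.04,0,0],[0.5,0,-0.045,0,0],[0.5,0,-0.045,0,0],[0.5,0,-0.045,0,0],[0.5,0,-0.045,0,0],[0.5,0,-0.04,0,0],[0.5,0,-0.035,0,0]]'
python3 -m crank '[[0.5,0,-0.03,0,0],[0.5,0,-0.025,0,0],[0.5,0,-0.018,0,0],[0.5,0,-0.012,0,0],[0.5,0,-0.008,0,0],[0.5,0,-0.005,0,0],[0.5,0,0,0,0],[0.5,0,0.03,0,0]]'
python3 -m crank '[[0.5,0,0.032,0,0],[0.5,0,0.035,0,0],[0.5,0,0.035,0,0],[0.5,0,0.035,0,0],[0.5,0,0.035,0,0],[0.5,0,0.03,0,0],[0.5,0,0.02,0,0],[0.5,0,0.02,0,0]]'
```

```text
clock: 20.75
position: [0.5999, -0.234, 0.1192]
ee_rot: [-3.141, -0.0, -0.0]
force: [1.7, 2.9, 1.7]
width: 0.498
clock: 21.42
position: [0.5995, -0.2619, 0.1195]
ee_rot: [3.14, -0.002, -0.0]
force: [-0.2, -0.4, 0.7]
width: 0.505
clock: 22.08
position: [0.5971, -0.1681, 0.1185]
ee_rot: [3.133, -0.006, -0.005]
force: [-3.0, -24.4, -17.2]
width: 0.5
```

```bash
python3 -m crank '[[0.5,0,0.004,0,0],[0.5,0,0.004,0,0],[0.5,0,0,0,0],[0.5,0,0,0,0],[0.5,0,0,0,0],[0.5,0,0,0,0],[0.5,0,0,0,0],[0.5,0,0,0,0]]'
python3 - <<'E'
from h import *
s=arm.get_image("side");crop("s",s,250,160,150,110,5,"g10s.png")
s=arm.get_image("top");crop("s",s,190,130,180,110,4.3,"g10t.png")
print(arm.observe()["force"],arm.observe()["position"])
E
```

```text
clock: 22.75
position: [0.5971, -0.1663, 0.1185]
ee_rot: [3.132, -0.009, -0.005]
force: [-2.7, -20.3, -14.1]
width: 0.502
[ -2.87230267 -21.76561605 -14.77225541] [ 0.59705796 -0.16624374  0.1184735 ]
```

View pics/g10s.png

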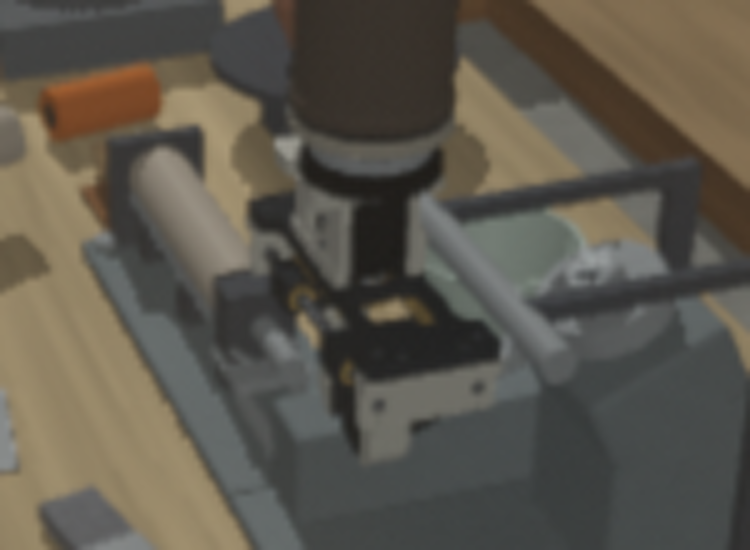

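View pics/g10t.png

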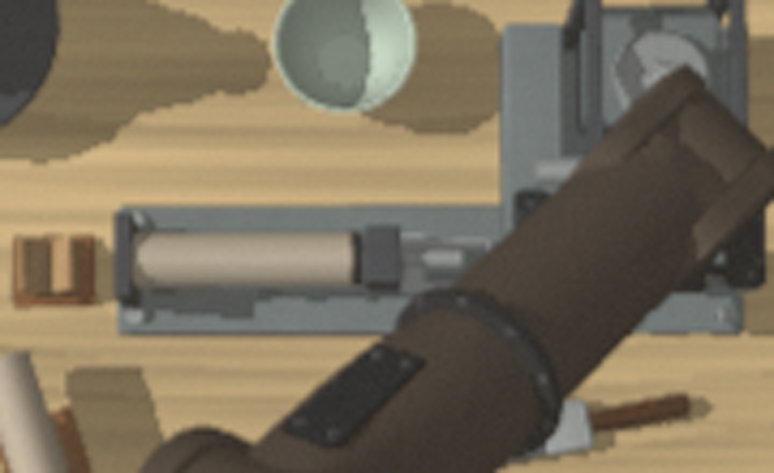

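```bash
python3 -m crank '[[0.5,0,0.003,0,0],[0.5,0,0.003,0,0],[0.5,0,0.003,0,0],[0.5,0,0,0,0],[0.5,0,0,0,0],[0.5,0,0,0,0],[0.5,0,0,0,0],[0.5,0,0,0,0]]'
python3 - <<'E'
from h import *
o=arm.observe();print(o["force"],o["position"])
a=cv2.imread("pics/top0.png");b=arm.get_image("top")[:,:,::-1]
for v in (187,190): print([int(x) for x in a[v,270:305].mean(1)]),print([int(x) for x in b[v,260:295].mean(1)])
E
```

```text
clock: 23.52
position: [0.6004, -0.1561, 0.1195]
ee_rot: [-3.141, -0.002, -0.001]
force: [0.9, 0.2, -0.0]
width: 0.505
[ 0.93147152  0.24960413 -0.04859925] [ 0.60035265 -0.15607285  0.11946099]
[114, 116, 114, 116, 115, 114, 116, 115, 115, 116, 115, 115, 115, 76, 47, 60, 82, 85, 76, 83, 80, 79, 76, 76, 77, 76, 77, 75, 85, 92, 89, 91, 91, 89, 83]
[157, 155, 156, 155, 155, 156, 155, 157, 155, 156, 156, 131, 77, 57, 75, 81, 82, 81, 82, 82, 81, 82, 76, 91, 97, 97, 97, 98, 98, 96, 100, 101, 101, 102, 101]
[115, 115, 115, 117, 115, 115, 115, 114, 114, 116, 116, 115, 116, 75, 45, 62, 86, 95, 94, 86, 79, 77, 76, 76, 77, 77, 77, 75, 88, 93, 93, 93, 109, 126, 132]
[163, 165, 165, 164, 164, 162, 163, 164, 161, 164, 163, 142, 86, 56, 82, 85, 82, 83, 83, 83, 82, 82, 76, 82, 97, 102, 100, 100, 116, 136, 140, 140, 140, 141, 141]
```

```bash
python3 - <<'E'
from h import *
s=arm.get_image("side");crop("s",s,290,180,110,80,7,"g11s.png")
s=arm.get_image("top");crop("s",s,270,110,110,100,6,"g11t.png")
E
```

```text
(no output)
```

View pics/g11s.png

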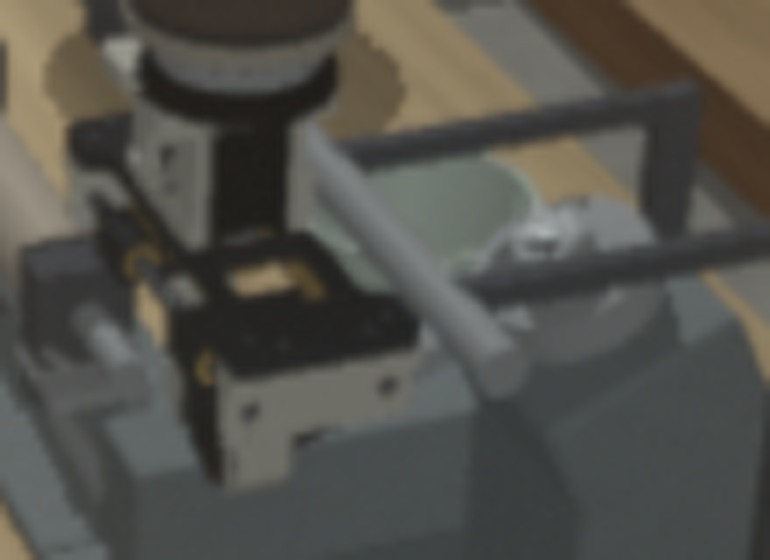

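View pics/g11t.png

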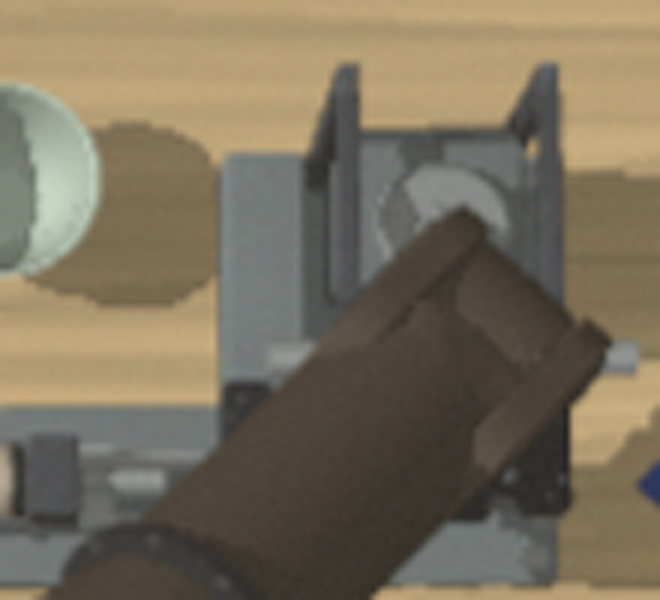

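```bash
python3 -m crank '[[0.55,0,0,0,0],[0.55,0,0,0.005,0],[0.55,0,0,0.01,0],[0.55,0,0,0.015,0],[0.55,0,0,0.015,0],[0.55,0,0,0.015,0],[0.55,0,0,0.015,0],[0.55,0,0,0,0]]'; python3 -m crank '[[0.55,-0.03,0,0.03,0],[0.55,-0.04,0,0.05,0],[0.55,-0.04,0,0.07,0],[0.55,-0.07,0,0.06,0],[0.55,-0.08,0,0.05,0],[0.55,-0.09,0,0,0],[0.55,-0.09,0,0,0],[0.55,-0.05,0,0,0]]'
python3 - <<'E'
from h import *
s=arm.get_image("side");crop("s",s,250,160,150,110,5,"g12s.png")
s=arm.get_image("top");crop("s",s,190,110,180,110,4.3,"g12t.png");cv2.imwrite("pics/t12raw.png",s[:,:,::-1])
E
```

```text
clock: 24.33
position: [0.6007, -0.1574, 0.151]
ee_rot: [3.141, 0.0, 0.003]
force: [0.3, -0.3, -0.4]
width: 0.55
clock: 25.0
position: [0.4002, -0.1574, 0.2524]
ee_rot: [-3.139, 0.003, 0.003]
force: [-0.9, 0.9, 0.3]
width: 0.552
```

View pics/g12s.png

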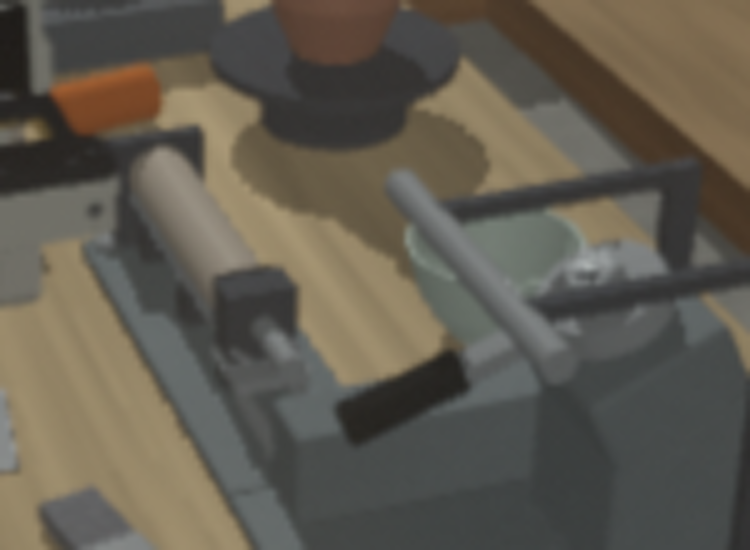

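View pics/g12t.png

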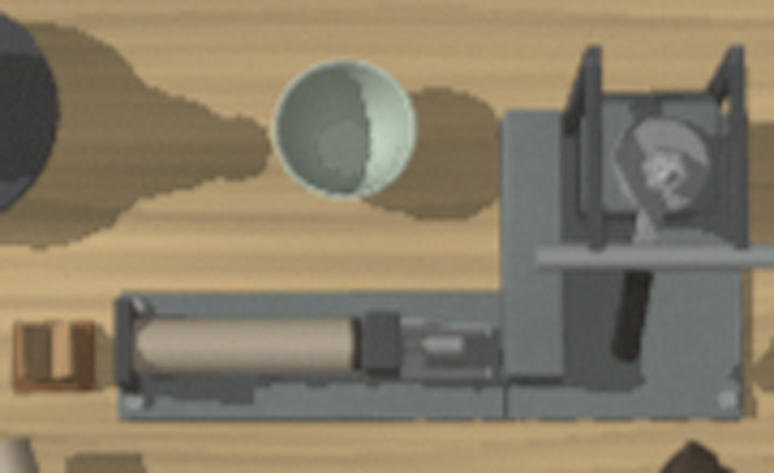

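```bash
python3 - <<'E'
from h import *
e=onz("top",190+626/4.3-.4,110+355/4.3-.4,.109); g=onz("top",190+638/4.3-.4,110+275/4.3-.4,.14)
print(e,g,"s",np.arcsin((e[1]+.189)/.16), np.arctan2((e-g)[1],-(e-g)[0]/.906))
b=cv2.imread("pics/t12raw.png");a=cv2.imread("pics/top0.png")
for v in (187,190): print([int(x) for x in a[v,278:305].mean(1)]);print([int(x) for x in b[v,264:291].mean(1)])
K=[onz("top",c,190,.088)[1] for c in (297.5,282.6,282.5,271.3)];print(K)
E
```

```text
[ 0.58803899 -0.16597948  0.109     ] [ 0.64740643 -0.17254751  0.14      ] s 0.1443793286742591 0.09990035802246804
[115, 116, 115, 115, 115, 76, 47, 60, 82, 85, 76, 83, 80, 79, 76, 76, 77, 76, 77, 75, 85, 92, 89, 91, 91, 89, 83]
[149, 149, 149, 149, 148, 149, 149, 125, 75, 54, 74, 80, 80, 80, 80, 80, 79, 78, 73, 89, 93, 92, 93, 93, 92, 93, 98]
[114, 116, 116, 115, 116, 75, 45, 62, 86, 95, 94, 86, 79, 77, 76, 76, 77, 77, 77, 75, 88, 93, 93, 93, 109, 126, 132]
[156, 157, 156, 156, 157, 156, 157, 136, 83, 56, 80, 82, 82, 79, 79, 80, 81, 80, 73, 78, 92, 98, 95, 96, 111, 130, 136]
[np.float64(-0.037035851744266234), np.float64(0.015006928734329784), np.float64(0.015356285966879189), np.float64(0.05449078062396404)]
```

```bash
python3 -m crank '[[0.5,0.09,-0.02,0,0],[0.5,0.09,-0.015,0,0],[0.5,0.09,0,0,0],[0.5,0.08,0,0,0],[0.5,0.07,0,0,0],[0.5,0.05,0,-0.02,0],[0.5,0,0,-0.05,0],[0.5,0,0,-0.06,0]]'; python3 -m crank '[[0.5,0,0,-0.06,0],[0.5,0,0,-0.06,0],[0.5,0,0,-0.05,0],[0.5,0,0,-0.036,0],[0.5,0,0,0,0],[0.5,0.01,0,0,0],[0.5,0.005,0,0,0],[0.5,0,0,0,0]]'
python3 - <<'E'
from h import *
s=arm.get_image("side");crop("s",s,290,180,110,80,7,"g13s.png")
E
```

```text
clock: 25.77
position: [0.5945, -0.1714, 0.2008]
ee_rot: [3.14, 0.003, 0.003]
force: [0.1, -0.3, -0.9]
width: 0.498
clock: 26.43
position: [0.5996, -0.1713, 0.1203]
ee_rot: [3.141, 0.001, 0.004]
force: [0.8, 0.1, 0.2]
width: 0.502
```

View pics/g13s.png

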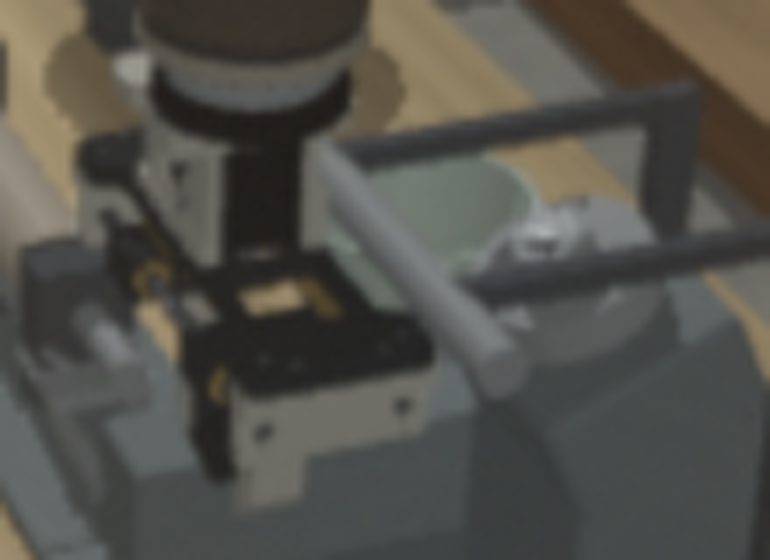

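```bash
python3 -m crank '[[0.5,0,-0.03,0,0],[0.5,0,-0.04,0,0],[0.5,0,-0.04,0,0],[0.5,0,-0.04,0,0],[0.5,0,-0.035,0,0],[0.5,0,-0.025,0,0],[0.5,0,-0.02,0,0],[0.5,0,-0.01,0,0]]'; python3 -m crank '[[0.5,0,0.02,0,0],[0.5,0,0.025,0,0],[0.5,0,0.025,0,0],[0.5,0,0.025,0,0],[0.5,0,0.02,0,0],[0.5,0,0.01,0,0],[0.5,0,0,0,0],[0.5,0,0,0,0]]'; python3 -m crank '[[0.5,0,0.005,0,0],[0.5,0,0.005,0,0],[0.5,0,0.005,0,0],[0.5,0,0.005,0,0],[0.5,0,0.005,0,0],[0.5,0,0.005,0,0],[0.5,0,0,0,0],[0.5,0,0,0,0]]'
```

```text
clock: 27.15
position: [0.5977, -0.2685, 0.1193]
ee_rot: [3.141, -0.002, 0.0]
force: [0.2, 1.4, 1.4]
width: 0.5
clock: 27.82
position: [0.5932, -0.2211, 0.1175]
ee_rot: [3.134, -0.007, -0.011]
force: [-8.3, -19.7, -13.4]
width: 0.505
clock: 28.48
position: [0.591, -0.2116, 0.1168]
ee_rot: [3.132, -0.012, -0.015]
force: [-12.6, -27.6, -19.4]
width: 0.499
```

```bash
python3 -m crank '[[0.5,0,-0.01,0,0],[0.5,0,-0.01,0,0],[0.5,0,-0.01,0,0],[0.5,0,-0.01,0,0],[0.5,0,-0.01,0,0],[0.5,0,0,0,0],[0.5,0,0,0,0],[0.5,0,0,0,0]]'; python3 -m crank '[[0.55,-0.02,0,0.01,0],[0.55,0,0,0.02,0],[0.55,0,0,0.03,0],[0.55,0,0,0.03,0],[0.55,0,0,0.04,0],[0.55,0,0,0.05,0],[0.55,0,0,0.06,0],[0.55,0,0,0.06,0]]';python3 -m crank '[[0.55,-0.05,0,0.06,0],[0.55,-0.08,0,0,0],[0.55,-0.09,0,0,0],[0.55,-0.09,0,0,0],[0.55,-0.09,0,0,0],[0.55,-0.09,0,0,0],[0.55,-0.05,0,0,0],[0.55,0,0,0,0]]'
python3 - <<'E'
from h import *
s=arm.get_image("side");crop("s",s,250,160,150,110,5,"g14s.png");cv2.imwrite("pics/s14raw.png",s[:,:,::-1])
s=arm.get_image("top");crop("s",s,190,110,180,110,4.3,"g14t.png");cv2.imwrite("pics/t14raw.png",s[:,:,::-1])
E
```

```text
clock: 29.15
position: [0.5982, -0.2246, 0.119]
ee_rot: [-3.141, -0.001, -0.0]
force: [-0.5, 1.5, 0.1]
width: 0.501
clock: 29.82
position: [0.59, -0.2251, 0.2413]
ee_rot: [3.141, -0.0, 0.001]
force: [0.8, -0.3, 0.6]
width: 0.551
clock: 30.48
position: [0.3697, -0.2257, 0.2632]
ee_rot: [-3.137, 0.007, -0.001]
force: [-0.5, 0.1, -1.1]
width: 0.55
```

View pics/s14raw.png

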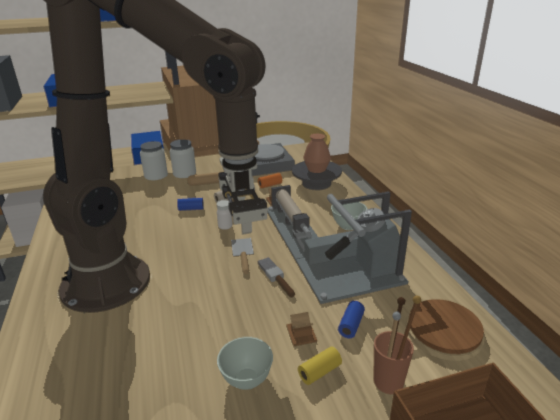

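View pics/g14s.png

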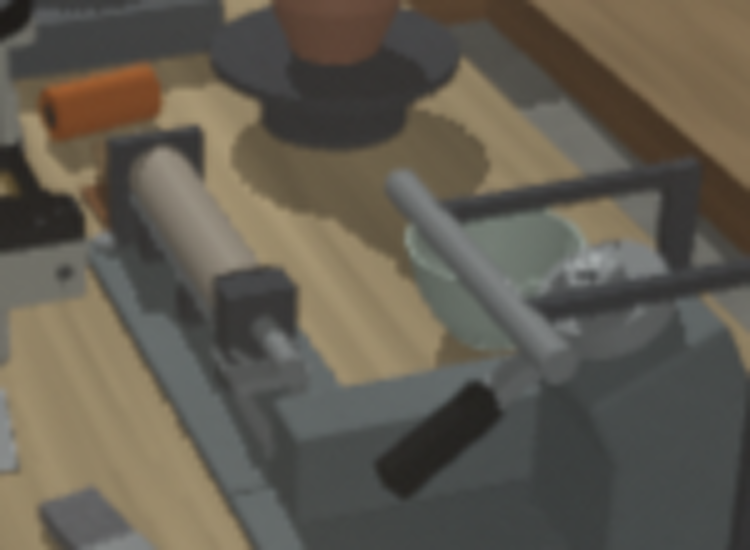

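View pics/g14t.png

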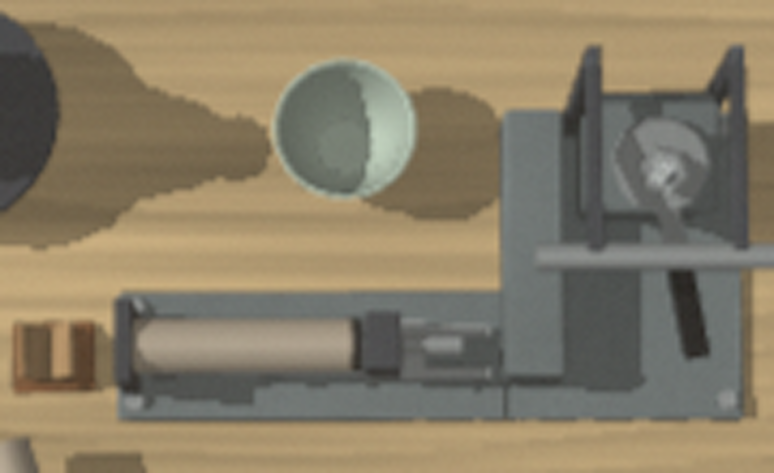

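```bash
python3 - <<'E'
import cv2
from cell import arm
a=cv2.imread("pics/t12raw.png");b=cv2.imread("pics/t14raw.png")
for i in (a,b): print([int(x) for x in i[187,268:288].mean(1)])
print(arm.observe()["dq"].round(3)); print(arm.sign_off())
E
```

```text
[148, 149, 149, 125, 75, 54, 74, 80, 80, 80, 80, 80, 79, 78, 73, 89, 93, 92, 93, 93]
[149, 148, 149, 126, 77, 54, 74, 80, 79, 80, 80, 78, 79, 80, 74, 86, 94, 95, 93, 93]
[ 0.016  0.051 -0.036 -0.03  -0.019 -0.004  0.011]
the job is handed in; nothing more can be done
None
```

I laid both short posts end to end in the trough and turned the bolt with three forward swings of the lever, until it would turn no further. Then I drew the arm clear and handed the job in at about 30.5 s.

**How I worked the lever:** the moves cannot lean the gripper. I straddled only the outer end of the grip, with the fingers pointing straight down, and kept the gripper's body on the robot side of the guard bar.

**Checks that agree:**
- The posts touch each other, the stop and the pad.
- The jaw travelled about 52 mm by the top camera, good to a millimetre or two. The bolt's hard stop at 2.30 rad corresponds to 50.6 mm.
- After a back-swing I pushed forward again. The lever stalled one tooth earlier at 20–28 N, and the jaw had not moved in the pictures.
- The last pictures show the neighbouring objects I could see where they were. The arm had partly hidden the long post in the last pictures.

**Checks that are less clean:**
- At the first stall, about 21 N sideways on the fingers, a further small push made the lever jump ahead by about 0.07 rad and the force drop to zero. I take this as give at the hard stop, because the jaw did not visibly move.
- I measured the spring pad's depth only from pixels. That gave about 13 mm against the expected 9 mm and the 12 mm limit, so it shows only that the pad is well pressed in.
- The first back-swing met the lever's end block with about 46 N for a moment. This was on the fingers, not the body as far as I can tell, and I slowed the later swings.

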